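# Hand over the warmed drink ball

### The job

Switch the warmer off by flipping its toggle, which leans towards you, fully over towards the wall. Then lift the dish straight up off the warmer by its arch handle and, once it is clear, turn it in the air about a quarter turn, so that its flat lug, which starts out pointing towards the wall, points squarely to the right-hand end of the worktop; keep the dish level all the time, with the loose ball resting in its middle, and leave the things round about alone. Finish still holding the dish motionless about 10 cm above the warmer, for someone to take by the lug: do not put it down or let go.

Things in the scene. Friction and masses are not known exactly. Their poses are not given: they have to be found in the camera images.
- warmer: Fixed table warmer: steel slab 190 x 190 mm, 35 mm high, with a round black hot plate (164 mm) whose top is 40 mm above the worktop. Black switch pod (78 mm in x, 62 in y, top 43 mm up, two small cheeks to 52 mm) on its -y side, centred 142 mm from the middle. Origin: on the worktop under the slab's middle. x axis points away from the robot to the wall within 0.25 rad.
- toggle (a joint): Toggle on the warmer's switch pod, rad. 0 = off: leans 0.5 rad to the warmer's +x (wall), at its stop; 1.0 = on: leans 0.5 rad to -x (robot), at its stop. Starts between 0.85 and 1.0. Swings in the warmer's x-z plane and stays where it is left (friction; about 1.5 N at the tip moves it, up to 3 N lower down).
- toggle_pivot (a point): Pivot of the toggle: in the warmer's frame 142 mm to -y of its middle and 48 mm above the worktop; axes parallel to the warmer's.
- toggle_tip (a point): Centre of the 16 mm black ball at the tip of the 9 mm thick toggle, 55 mm from the pivot; about 96 mm above the worktop at either stop, 103 mm when upright. It moves with the toggle.
- dish: White dished plate, 156 mm across, rim 22 mm high, about 0.3 kg, loose on the hot plate on a flat foot 100 mm wide. Upper face: a shallow cone (10 degrees, lowest in the middle, 8 mm above the underside). Rods rise from the rim at its +x and -x to an arch handle. A flat lug (to 135 mm from the centre, 32 wide, 5 thick) at its +x points to the wall within 0.5 rad. Origin: centre of the underside.
- dish_grip (a point): Middle of the wooden grip bar of the arch, 120 mm above the dish's underside, straight above its centre. The bar is 84 mm long (along the dish's x), 14 mm wide (the dish's y) and 26 mm high; the ball's top is 63 mm below the bar's underside.
- dish_lug (a point): Middle of the lug's round end, 119 mm from the dish's centre along its own +x, 21 mm above its underside.
- ball_center (a point): Centre of the loose steel ball (drink-warming ball), 36 mm in diameter, 60 g. It rests at the lowest point of the dish, with its centre 26 mm above the dish's underside.
- worktop_end (a point): A fixed point at the right-hand end of the worktop (x 0.45, y -0.50, on the surface), axes as the world's: the lug must finally point along the world's -y.
- salt_shaker: Bystander: glass salt shaker, 44 mm across, 90 mm high, right of the warmer. Origin: centre of its underside.
- egg_box: Bystander: grey egg box, 106 x 155 x 72 mm, at the right end. Origin: centre of its underside.
- mug_b: Bystander: striped mug, 97 mm high, far left. Origin: centre of its underside.
- garlic: Bystander: garlic bulb, 50 mm, behind on the left. Origin: under its middle.
- lemon: Bystander: lemon, 74 x 53 x 52 mm, front left. Origin: under its middle.

How it is judged (in metres and radians):
On the way, in this order (a step that is already met when the one before it is completed fails the run):
1. the toggle is off (value of joint toggle below 0.12 rad), for 0.2 s.
2. the dish is lifted clear of the warmer before it is turned: underside at least 3 cm above the hot plate, lug still within 0.8 rad of its direction to the wall (z of dish in the frame of warmer above 0.07 m and angle between the x axis of dish and the x axis of worktop_end, either way round below 0.8 rad and contact force between the fingers and dish above 1 N), for 0.1 s.
At the end, for the whole second after the job is handed in: Toggle off (under 0.12 rad); dish held by the fingers, off the warmer, underside 5 to 17 cm above the hot plate, centre within 7 cm of the warmer's middle; lug along world -y within 0.17 rad; level within 0.1 rad, motionless; ball in it within 15 mm of its centre (value of joint toggle below 0.12 rad and horizontal distance between ball_center and dish below 0.015 m and z of ball_center in the frame of dish below 0.045 m and angle between dish's own z axis and vertical below 0.1 rad and angle between the x axis of dish and the y axis of worktop_end, either way round below 0.17 rad and x of worktop_end in the frame of dish above 0.05 m and z of dish in the frame of warmer between 0.09 and 0.21 m and horizontal distance between dish and warmer below 0.07 m and contact force between the fingers and dish above 1 N and contact force between dish and warmer below 0.1 N and linear speed of dish below 0.03 m/s and angular speed of dish below 0.2 rad/s); the arm keeps its last pose, push and grip.
It fails at once if the ball strays more than 30 mm from the dish's centre (horizontal distance between ball_center and dish above 0.03 m).
It fails at once if the dish tilts more than 0.2 rad (angle between dish's own z axis and vertical above 0.2 rad).
It fails at once if a bystander is moved more than 3 cm (distance of any of salt_shaker, egg_box, mug_b, lemon, garlic from where it was at the start of the episode above 0.03 m).
It also fails if it takes over 50 s, if anything falls off the work surface, if the arm or the gripper's body presses on something with over 40 N, if the wrist force passes 120 N, or if a joint passes its speed limit or range.

### The arm

A 7-joint arm with a two-finger parallel gripper is mounted at the origin on a cart in front of the work surface, level with it; the furniture and walls round the work are solid. World frame = base frame: x ahead of the robot, y to its left, z up, the work surface at z = 0. Lengths are in mm, angles in rad, forces in N, time in s.
With the tool pointing down it reaches from about 425 to 825 mm from the base axis. Payload 3.6 kg.
Tool frame: the origin (TCP) lies midway between the tips of the shut fingers; the grasp point (between the pads) lies 19 mm behind it; z points along the fingers, y is the line along which they close (so a half turn about z gives the same grasp; the last joint's range is limited). The gripper opens to 85 mm and grips with 20 to 120 N. Pads are 22 mm wide; open, the fingers measure 114 mm over their backs; the gripper's body (76 mm by 85 mm) begins 54 mm behind the grasp point. The pads swing forward as they close: fully open they stand 13 mm farther back than shut.
Start: joints at [-1.355, 0.615, -0.013, 1.423, 0.008, 1.103, -0.04], TCP at [155.611, 631.069, 231.297] pointing down, gripper open.
Joint ranges: [-3.12, 3.12], [-0.3, 2.06], [-1.34, 1.32], [0.26, 2.42], [-1.36, 4.5], [0.01, 1.98], [-2.84, 2.84]. Speed limits (rad/s): [2.79, 2.79, 3.14, 3.14, 3.14, 3.14, 3.14].

### API

Orientations are given as a rotation vector (axis times angle).
In Python, from bench import robot, optics, job gives the robot as it stands.
- The arm moves only by the tool apply_moves, never from a script. Its argument "rows" is text: rows parted by semicolons, each of 7 numbers parted by spaces: the finger opening in cm, from 0 to 8.54, then the shift along the tool's x, y, z in cm, then the turn, a rotation vector about the tool's x, y, z in rad. In form: claw tx ty tz wx wy wz; .... A call has 1 to 12 rows; each row shifts and turns the commanded pose from where the row before left it, along the tool's axes as they then stand; what a row does not reach is not made up. A row lasts 1/10 s, in which the tool goes at most 50 mm and 8.59 degrees, less where a joint would pass 70% of its speed; a pose out of reach is approached as far as the arm can. A call is refused whole if a number of a shift passes 5 or a number of a turn 0.15, either way. A call with a gripper value outside its range is refused whole. The fingers move at their own pace and stop on an object; "newtons" is the grip in N (left out, the last holds). Time passes only in rows, so rows that do not move let the fingers close. It gives the time, the measured TCP pose, the force, the opening and the grip force at its end, in the units of the state.
- robot.sense(): the state, without advancing time (a new reading comes with each control period).
- optics.capture(name): name is "scene" or "top"; returns a dict with "image" (420x560x3 uint8, red, green, blue), "range_z" (420x560 float32, mm along the optical axis (not along the pixel's ray), 0 where there is no reading), "K" (3x3 intrinsics, pixels), "k1" (the pictures are not rectified: a ray, as slopes to the right and down, at radius r is drawn at 1 + k1 r^2 times it, then the intrinsics apply), "eye" and "rotation" of the camera in the world. Camera axes: x right, y down, z forward; pixel columns grow to the right and rows downward; lengths in mm; the calibration is good to about 2 mm. A picture is of the moment at which its call begins.
- job.sign_off(): hands the job in; it is judged then, once.
The state is a dict: "clock": time; "qpos": joint angles; "joint_velocities": joint speeds; "joint_efforts": joint torques, N m; "ee_pos": TCP position; "ee_rot": TCP orientation; "force": force on the tool from outside, world axes, zero at the start; "torque": the same for the moment, N m; "width": opening from 0.0 (shut) to 1.0 (fully open); "grasp_force": force on a finger pad.
Only numpy, scipy, OpenCV 4.12 (cv2) and the standard library are available. Lean on these libraries where they do the work, as an engineer would, in place of code of your own. Each camera call takes 0.05 s, during which the arm holds its last target. There are 200 camera calls.

## Working session

There is one attempt and no reset: what is moved stays moved. The work goes in short steps, Python scripts to look and compute and a tool call to move; the robot and the scene stay as the last step left them, time stands still between calls to the robot, and variables do not carry over. Pictures are saved under pics/ and viewed, at most 10 in all, crops included, and the job is handed in when it is done.

Besides the shell and the picture viewer there is one more tool, called after "Call:" in YAML: its name, and indented under it one key for each argument. apply_moves: Moves the arm, as the interface text tells. Its arguments: {"type":"object","properties":{"rows":{"type":"string"},"newtons":{"type":"number"}},"required":["rows"]}

```bash
mkdir -p pics; ls; cat > h.py <<'E'
import numpy as np, cv2
from bench import robot, optics, job
from scipy.spatial.transform import Rotation as R
def cloud(c):
    K=c["K"];z=c["range_z"];h,w=z.shape
    u,v=np.meshgrid(np.arange(w),np.arange(h))
    xd=(u-K[0,2])/K[0,0];yd=(v-K[1,2])/K[1,1]
    x,y=xd.copy(),yd.copy()
    for _ in range(8):
        f=1+c["k1"]*(x*x+y*y);x=xd/f;y=yd/f
    P=np.stack([x*z,y*z,z],-1)@np.array(c["rotation"]).T+np.array(c["eye"])
    P[z<=0]=np.nan
    return P
E
python3 - <<'E'
from h import *
s=robot.sense();print(s)
for n in("scene","top"):
    c=optics.capture(n);np.savez(n+".npz",**c);cv2.imwrite(f"pics/{n}0.png",c["image"][...,::-1]);print(c["eye"],c["K"],c["k1"],c["rotation"])
E
```

```text
pics
{'clock': 0.0, 'qpos': array([-1.35544965,  0.61592578, -0.01263512,  1.42491774,  0.0081529 ,
        1.10338806, -0.04042186]), 'joint_velocities': array([-0.00073284, -0.00106247, -0.00078262, -0.0001694 , -0.00164511,
       -0.00053279, -0.0018054 ]), 'joint_efforts': array([ 8.79790576e-06, -4.69216740e+01,  2.59040566e-01, -1.71040624e+01,
        9.93096095e-03,  9.51560534e-03, -5.86984328e-07]), 'ee_pos': array([155.48340947, 630.33740146, 230.12760001]), 'ee_rot': array([-0.37880666, -3.11842842,  0.00404751]), 'force': array([ 0.93819298,  0.18554   , -0.0732542 ]), 'torque': array([0.05601262, 0.02510685, 0.00152101]), 'grasp_force': 0.0, 'width': 1.0018904301061493}
[-568.61812353 -686.65907235  647.4781265 ] [[399.69236473   0.         278.54763808]
 [  0.         399.69236473 209.38097234]
 [  0.           0.           1.        ]] -0.058229783512289496 [-1.757791    0.99750286 -0.6447807 ]
[ 380.74606649  -54.13228323 1357.39947042] [[430.50493483   0.         279.37374389]
 [  0.         430.50493483 207.29157195]
 [  0.           0.           1.        ]] -0.019047746360207916 [-2.15014172  2.20399057 -0.08589421]
```

View pics/scene0.png

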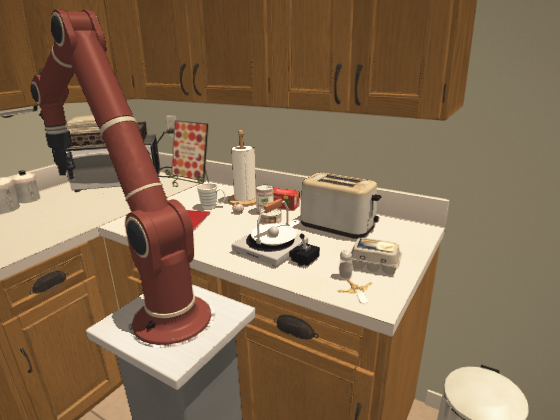

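View pics/top0.png

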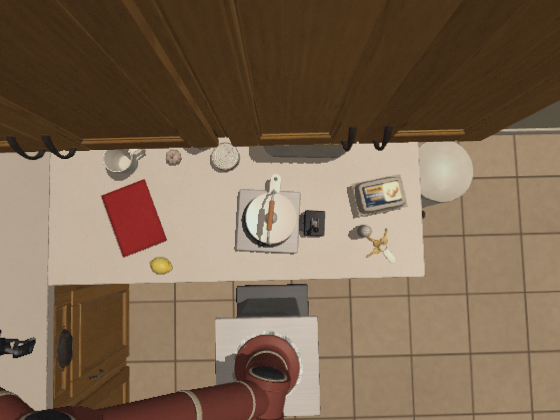

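The top view shows the warmer at about (269,221), the grip bar at (270,215), the lug end at (276,180), and the switch pod at (315,223).

```bash
sed -i 's/np.array(c\["rotation"\]).T/R.from_rotvec(c["rotation"]).as_matrix().T/' h.py
python3 - <<'E'
from h import *
for n in("top","scene"):
    c=dict(np.load(n+".npz"));P=cloud(c);np.save(n+"P.npy",P)
    im=c["image"].astype(int);hsv=cv2.cvtColor(c["image"],cv2.COLOR_RGB2HSV)
    X,Y,Z=P[...,0],P[...,1],P[...,2]
    roi=(X>330)&(X<720)&(Y>-260)&(Y<160)
    print(n,"worktop z",np.nanmedian(Z[roi&(Z<15)]))
    sl=roi&(abs(Z-35)<5)&(im.min(-1)>70)&(Y>-130)
    r=cv2.minAreaRect(np.float32(P[sl][:,:2]));print("slab",r,sl.sum())
    g=roi&(Z>135)&(Z<190)&(hsv[...,1]>90)&(hsv[...,0]<25)
    r=cv2.minAreaRect(np.float32(P[g][:,:2]));print("grip",r,P[g].mean(0),P[g][:,2].max(),g.sum())
    d=roi&(abs(Z-62)<12)&(hsv[...,2]>130)&(hsv[...,1]<60)&(Y>-110)
    print("dish",cv2.minEnclosingCircle(np.float32(P[d][:,:2])),d.sum())
    q=P[d];
    # lug
    far=q[q[:,0]>np.nanmean(P[g][:,0])+85];print("lug",len(far),far.mean(0) if len(far) else 0,far.max(0) if len(far) else 0)
    t=roi&(Y<-90)&(Z>65);print("toggle hi",t.sum(),P[t][:,:].mean(0),P[t].max(0),P[t].min(0))
    t=roi&(Y<-90)&(Z>85);print("tip",t.sum(),P[t][:,:].mean(0))
    pod=roi&(abs(Z-43)<6)&(Y<-90)&(im.max(-1)<70);print("pod",cv2.minAreaRect(np.float32(P[pod][:,:2])),pod.sum())
    sh=(X>300)&(X<560)&(Y>-400)&(Y<-200)&(Z>20)&(Z<120)
    print("shaker",P[sh].mean(0),P[sh].min(0),P[sh].max(0),sh.sum())
    ys,xs=np.where(roi); 
c=dict(np.load("top.npz"));a=cv2.resize(c["image"][160:270,220:400],None,fx=4,fy=4,interpolation=cv2.INTER_CUBIC);cv2.imwrite("pics/z.png",a[...,::-1])
E
```

```text
top worktop z -1.0093828073217992
slab ((526.4741821289062, 4.68023681640625), (390.4017028808594, 235.26307678222656), 13.903456687927246) 1788
grip ((457.53802490234375, -24.05743980407715), (13.511481285095215, 81.02384948730469), 81.8711929321289) [458.22785121 -24.14620522 172.04755407] 178.01534283730734 136
dish ((486.3603515625, -30.079631805419922), 105.3008041381836) 1786
lug 146 [565.53472931 -38.7928349   60.07602394] [590.51035549 -20.24823166  67.23081464]
toggle hi 20489 [ 589.66256566 -175.36504241  820.57175091] [ 657.38079863  -90.00362401 1005.32831193] [ 410.14468646 -259.99903056   65.00861966]
tip 20404 [ 589.54854653 -175.41029214  823.67979301]
pod ((439.4169616699219, -151.21426391601562), (53.24805450439453, 75.70855712890625), 85.90106201171875) 236
shaker [ 500.81804729 -333.15740193   65.89978275] [ 392.55244074 -399.68668215   26.58737448] [ 559.97728311 -276.29477715   92.47535443] 1449
scene worktop z -3.810515352752361
slab ((520.5897827148438, 24.665939331054688), (287.7808532714844, 333.4178161621094), 84.80584716796875) 565
grip ((565.488037109375, -138.27606201171875), (241.5124969482422, 309.30670166015625), 89.74608612060547) [ 606.57650053 -115.92120052  175.32786919] 186.17383893125754 487
dish ((514.3425903320312, -51.21171188354492), 143.02420043945312) 594
lug 0 0 0
toggle hi 7598 [ 601.47791374 -177.95446198  507.50468758] [719.88237435 -90.01795854 771.796345  ] [ 407.29893604 -259.99085008   65.02437537]
tip 7344 [ 600.34487285 -177.94768462  522.46495614]
pod ((437.0517272949219, -139.118896484375), (102.12548065185547, 78.1671142578125), 85.89720916748047) 184
shaker [ 467.53206715 -341.17874006   56.17208342] [ 385.8640291  -399.90974927   20.0146899 ] [ 558.11790205 -277.95469983   86.33633067] 1127
```

View pics/z.png

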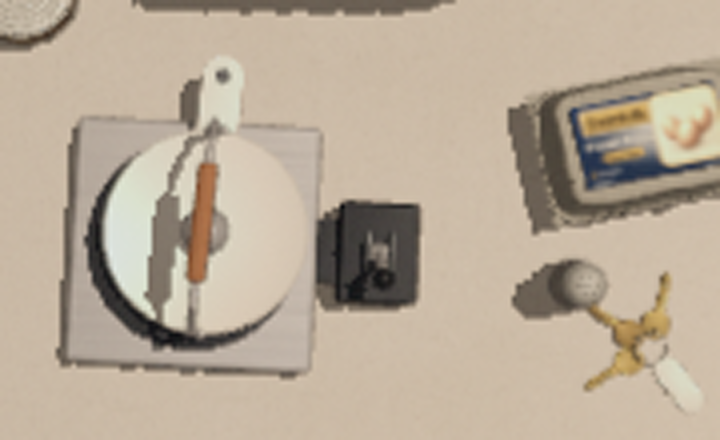

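The crop shows the slab's corners (80,118), (323,130), (308,375) and (65,362), and the toggle's black ball at (382,278), leaning towards the robot. The grip bar runs along the dish's axis to the lug.

```bash
python3 - <<'E'
from h import *
c=dict(np.load("top.npz"));P=np.load("topP.npy")
def ray(u,v,z):
    K=c["K"];p=np.array([(u-K[0,2])/K[0,0],(v-K[1,2])/K[1,1]]);q=p.copy()
    for _ in range(8): q=p/(1+c["k1"]*(q@q))
    d=R.from_rotvec(c["rotation"]).as_matrix()@np.r_[q,1];e=np.array(c["eye"]);return e+d*(z-e[2])/d[2]
C=[ray(a/4+220-.4,b/4+160-.4,35) for a,b in((80,118),(323,130),(308,375),(65,362))]
C=np.array(C)[:,:2];m=C.mean(0);print("slab",C,m,[np.linalg.norm(C[i]-C[i-1]) for i in range(4)])
x=(C[0]-C[3]+C[1]-C[2]);yaw=np.arctan2(x[1],x[0]);print("yaw",yaw)
y=C[0]-C[1]+C[3]-C[2];print("yaw by y",np.arctan2(-y[0],y[1]))
ex=np.array([np.cos(yaw),np.sin(yaw)]);ey=np.array([-ex[1],ex[0]])
print("pod pred",m-142*ey,"tip off/on",m-142*ey+26*ex,m-142*ey-26*ex)
tu,tv=382/4+220-.4,278/4+160-.4
print("tip ray",ray(tu,tv,96),"depth",P[int(round(tv))-2:int(round(tv))+3,int(round(tu))-1:int(round(tu))+2])
X,Y,Z=P[...,0],P[...,1],P[...,2]
t=(X>380)&(X<520)&(Y>-200)&(Y<-105)&(Z>80)&(Z<130);print("tip pts",P[t].mean(0),t.sum(),P[t].min(0),P[t].max(0))
s=(X>340)&(X<480)&(Y<-250)&(Y>-400)&(Z>60)&(Z<110);print("shaker",P[s].mean(0),s.sum(),P[s].min(0),P[s].max(0))
print("obstacles toaster etc: x min of z>80, |y|<200, x>500")
o=(X>520)&(abs(Y)<250)&(Z>80)&(Z<400);print(P[o].min(0),P[o].max(0))
S=np.load("sceneP.npy");X,Y,Z=S[...,0],S[...,1],S[...,2]
t=(X>380)&(X<520)&(Y>-200)&(Y<-105)&(Z>80)&(Z<130);print("tip pts scene",S[t].mean(0),t.sum(),S[t].min(0),S[t].max(0))
g=(X>400)&(X<520)&(Y>-80)&(Y<40)&(Z>142)&(Z<190)
print("grip scene",S[g].mean(0),cv2.minAreaRect(np.float32(S[g][:,:2])),S[g][:,2].min(),S[g][:,2].max())
o=(X>520)&(abs(Y)<300)&(Z>80)&(Z<500);
for y0 in range(-300,300,50):
    k=o&(Y>y0)&(Y<y0+50);print(y0,P[k].min(0) if 0 else S[k].min(0).round(),S[k][:,2].max().round()) if k.any() else 0
s=robot.sense();print(R.from_rotvec(s["ee_rot"]).as_matrix().round(3))
E
```

```text
slab [[ 550.09583901   71.41634814]
 [ 536.0278929  -116.23921417]
 [ 348.06456316  -99.42250016]
 [ 362.46853978   86.08888965]] [449.16420871 -14.53911913] [np.float64(188.20012456866715), np.float64(188.1821382921178), np.float64(188.71410968711604), np.float64(186.06974576905836)]
yaw -0.08364368831576167
yaw by y -0.0761505432106588
pod pred [ 437.30064971 -156.04267374] tip off/on [ 463.20975126 -158.21487469] [ 411.39154816 -153.8704728 ]
tip ray [ 418.83377532 -153.42146594   96.        ] depth [[[ 425.29009025 -150.90160727   89.3439131 ]
  [ 424.81280204 -152.9379058   100.8677207 ]
  [ 424.69298736 -155.7442058   102.21926704]]

 [[ 421.99496562 -149.98749694  100.13624697]
  [ 421.81892211 -152.6559836   103.29786209]
  [ 421.83481498 -155.783766    100.59940947]]

 [[ 418.99318656 -149.68008096  102.98460326]
  [ 418.85357136 -152.41620018  105.1963114 ]
  [ 418.85816836 -155.52507102  102.66821839]]

 [[ 415.92883628 -149.16554025  108.56089579]
  [ 415.98379134 -152.41576394  104.0467068 ]
  [ 415.77757224 -154.93691845  108.82214647]]

 [[ 413.22755596 -149.64028956  
[... 582 characters left out ...]
997328] 25 [ 407.29893604 -164.14725037   80.12822411] [ 420.96581971 -149.82905623  102.63350611]
grip scene [451.2826888  -29.859868   159.32529006] ((457.798828125, -28.53338050842285), (15.669842720031738, 117.05135345458984), 80.24873352050781) 143.1935810883424 171.55627819197002
-300 [ 562. -300.   80.] 500.0
-250 [ 567. -250.   80.] 500.0
-200 [ 560. -200.   80.] 500.0
-150 [ 582. -150.   80.] 500.0
-100 [ 581. -100.   81.] 500.0
-50 [521. -50.  80.] 500.0
0 [580.   0. 134.] 500.0
50 [580.  50. 103.] 500.0
100 [580. 100.  80.] 500.0
150 [581. 150.  80.] 499.0
200 [577. 200.  81.] 500.0
250 [578. 250.  80.] 499.0
[[-0.971  0.239 -0.001]
 [ 0.239  0.971 -0.002]
 [-0.    -0.002 -1.   ]]
```

Call:
apply_moves:
  rows: "0 0 0 0 0 0 -0.105; 0 -1.5 -1.5 0 0 0 0; 0 -3 -3 0 0 0 0; 0 -3 -3 0 0 0 0; 0 -3 -3 0 0 0 0; 0 -3 -3 0 0 0 0; 0 -3 -3 0 0 0 0; 0 -3 -3 0 0 0 0; 0 -3 -3 0 0 0 0; 0 -3 -3 0 0 0 0; 0 -3 -3 0 0 0 0; 0 -3 -3 0 0 0 0"

```text
clock: 1.3
ee_pos: [425.3, 274.4, 231.1]
ee_rot: [-0.214, -3.134, 0.001]
force: [0.0, 0.5, 0.7]
width: 0.001
grasp_force: 0.0
```

Call:
apply_moves:
  rows: "0 -0.6 -3.6 0 0 0 0; 0 -0.6 -3.6 0 0 0 0; 0 -0.6 -3.6 0 0 0 0; 0 -0.6 -3.6 0 0 0 0; 0 -0.6 -3.6 0 0 0 0; 0 -0.6 -3.6 0 0 0 0; 0 -0.6 -3.6 0 0 0 0; 0 -0.6 -3.6 0 0 0 0; 0 -0.6 -3.6 0 0 0 0; 0 -0.6 -3.6 0 0 0 0; 0 1.9 -3.5 0 0 0 0; 0 1.9 -3.5 0 0 0 0"

```text
clock: 2.5
ee_pos: [387.2, -154.3, 231.0]
ee_rot: [-0.215, -3.134, 0.0]
force: [-0.4, -0.3, -0.3]
width: -0.0
grasp_force: 0.0
```

Call:
apply_moves:
  rows: "0 -0.3 0 2.5 0 0 0; 0 0 0 2.5 0 0 0; 0 0 0 2.5 0 0 0; 0 0 0 2.5 0 0 0; 0 0 0 2.5 0 0 0; 0 0 0 1.6 0 0 0; 0 0 0 0 0 0 0"

```text
clock: 3.2
ee_pos: [389.3, -152.8, 88.6]
ee_rot: [-0.214, -3.129, -0.002]
force: [-0.2, -0.1, -0.1]
width: 0.004
grasp_force: 0.0
```

Call:
apply_moves:
  rows: "0 -0.8 0 0 0 0 0; 0 -0.8 0.05 0 0 0 0; 0 -0.8 0.05 0 0 0 0; 0 -0.8 0.05 0 0 0 0; 0 -0.8 0.05 0 0 0 0; 0 -0.8 0 0 0 0 0; 0 -0.8 0 0 0 0 0; 0 0 0 0 0 0 0"

```text
clock: 4.0
ee_pos: [446.0, -158.7, 89.8]
ee_rot: [-0.214, -3.131, -0.001]
force: [-2.4, 1.0, 1.0]
width: 0.001
grasp_force: 1.6
```

Call:
apply_moves:
  rows: "0 -0.3 0 0 0 0 0; 0 -0.3 0 0 0 0 0; 0 0 0 0 0 0 0"

```text
clock: 4.3
ee_pos: [446.3, -158.6, 89.6]
ee_rot: [-0.215, -3.121, -0.005]
force: [-10.6, 1.7, 6.4]
width: -0.001
grasp_force: 5.5
```

Call:
apply_moves:
  rows: "0 1 0 0 0 0 0; 0 1.5 0 0 0 0 0; 0 0 0 -2.5 0 0 0; 0 0 0 -3 0 0 0; 0 0 0 -3 0 0 0; 0 0 0 -3 0 0 0; 8.5 0 0 -3 0 0 0; 8.5 -0.5 3 0 0 0 0; 8.5 0 0 0 0 0 0"

```text
clock: 5.2
ee_pos: [440.3, -124.0, 237.0]
ee_rot: [0.205, 3.127, 0.003]
force: [0.1, 0.3, 0.0]
width: 0.507
grasp_force: 0.0
```

```bash
python3 - <<'E'
from h import *
print(robot.sense()["ee_pos"],robot.sense()["qpos"])
for n in("scene","top"):
    c=optics.capture(n);P=cloud(c);X,Y,Z=P[...,0],P[...,1],P[...,2]
    t=(X>380)&(X<520)&(Y>-200)&(Y<-105)&(Z>80)&(Z<125);print(n,P[t].mean(0),t.sum())
    g=(X>400)&(X<520)&(Y>-80)&(Y<40)&(Z>142)&(Z<190)
    if g.any():print(P[g].mean(0),cv2.minAreaRect(np.float32(P[g][:,:2])))
    cv2.imwrite(f"pics/{n}1.png",cv2.resize(c["image"][170:290,210:370] if n=="scene" else c["image"][160:270,220:400],None,fx=4,fy=4)[...,::-1])
E
```

```text
[ 440.31543586 -124.01889895  236.98396874] [ 0.1184683   0.31065446  0.14536133  1.9541333  -0.06192102  0.87341572
  1.736542  ]
scene [ 459.24179803 -161.37864711   92.76659343] 26
[451.68102761 -29.82816111 159.2923749 ] ((459.2786560058594, -29.136070251464844), (16.273801803588867, 118.88269805908203), 81.91271209716797)
top [nan nan nan] 0
[457.39819807 -24.43219989 169.13615261] ((459.5614318847656, -24.50227928161621), (13.971431732177734, 118.65994262695312), 82.3045425415039)<stdin>:5: RuntimeWarning: Mean of empty slice.
  ret = um.true_divide(
```

View pics/scene1.png

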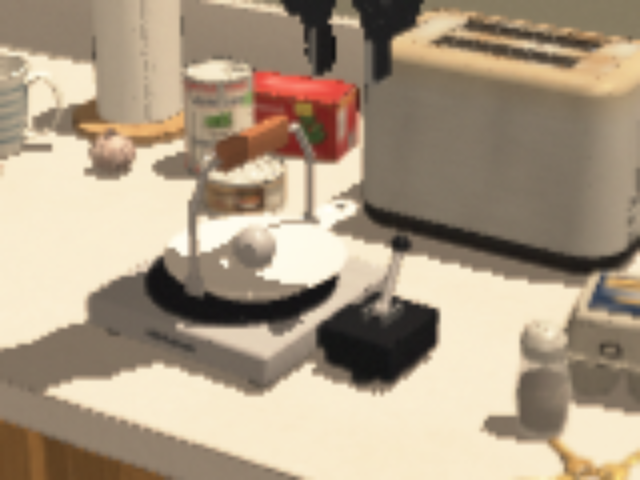

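The toggle's tip at (401,242) now leans towards the wall, and the push ended on the stop. Next I go over the bar.

Call:
apply_moves:
  rows: "8.5 -0.1 2.5 0 0 0 0; 8.5 -0.1 2.5 0 0 0 0; 8.5 -0.1 2.5 0 0 0 0; 8.5 -0.1 2.5 0 0 0 0; 8.5 0 0 0 0 0 0; 8.5 0 0 0 0 0 0; 8.5 0 0 0 0 0 0"
  newtons: 20

```text
clock: 6.0
ee_pos: [454.3, -30.7, 235.1]
ee_rot: [-0.219, -3.134, 0.002]
force: [0.3, -0.8, -0.8]
width: 0.996
grasp_force: 0.0
```

```bash
python3 - <<'E'
from h import *
s=robot.sense();print(s["ee_pos"],s["width"],s["qpos"]);M=R.from_rotvec(s["ee_rot"]).as_matrix();print(M.round(4))
d=np.array([457.5,-24.8,141])-s["ee_pos"];print("tool shift",M.T@d)
E
```

```text
[454.33967337 -30.66425772 235.14463888] 0.9964437473050789 [-0.07051669  0.31257965  0.11762961  1.95588477 -0.04558742  0.87569911
  1.50190621]
[[-9.903e-01  1.391e-01 -1.000e-04]
 [ 1.391e-01  9.903e-01 -1.100e-03]
 [-1.000e-04 -1.100e-03 -1.000e+00]]
tool shift [-2.30714729  6.34946427 94.13793915]
```

Call:
apply_moves:
  rows: "8.5 -0.2 0.6 1 0 0 0; 8.5 0 0 2 0 0 0; 8.5 0 0 2 0 0 0; 8.5 0 0 2 0 0 0; 8.5 0 0 1.6 0 0 0; 8.5 0 0 0.8 0 0 0; 8.5 0 0 0 0 0 0; 8.5 0 0 0 0 0 0"

```text
clock: 6.8
ee_pos: [457.6, -23.4, 141.5]
ee_rot: [0.216, 3.134, -0.0]
force: [-0.1, -0.1, 0.2]
width: 0.994
grasp_force: 0.0
```

```bash
python3 - <<'E'
from h import *
for i in range(3):
    c=optics.capture(["scene","top","top"][i]);s=robot.sense();M=R.from_rotvec(s["ee_rot"]).as_matrix();print(s["ee_pos"],M.T@(np.array([457.5,-24.8,141])-s["ee_pos"]))
    if i==0: cv2.imwrite("pics/s2.png",cv2.resize(c["image"][170:270,210:350],None,fx=5,fy=5,interpolation=cv2.INTER_CUBIC)[...,::-1])
E
```

```text
[457.82547552 -23.35824795 141.83564891] [ 0.12643871 -1.47277281  0.83537171]
[457.90043381 -23.28088454 142.00496524] [ 0.19098523 -1.55973766  1.00436907]
[457.86032895 -23.24705356 142.03531851] [ 0.14687154 -1.58780418  1.03473216]
```

View pics/s2.png

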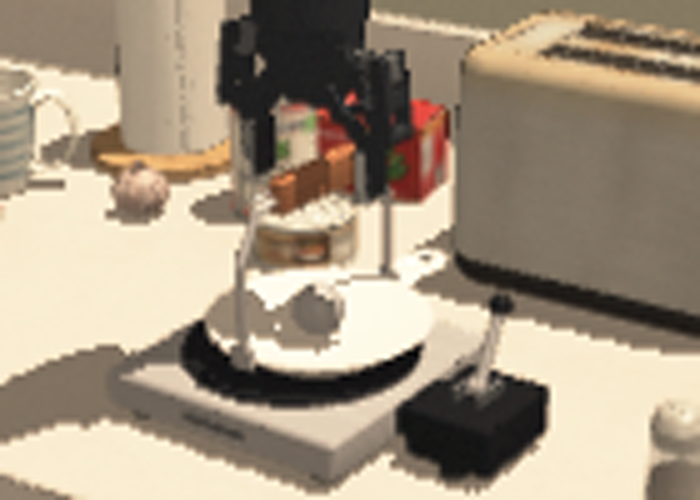

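The fingers at (258,140) and (372,180) straddle the bar at (315,180). I'll close gently, shifting 1 mm.

Call:
apply_moves:
  rows: "4 0 -0.1 0 0 0 0; 2.6 0 0 0 0 0 0; 2.2 0 0 0 0 0 0; 2 0 0 0 0 0 0; 1.8 0 0 0 0 0 0; 1.7 0 0 0 0 0 0; 1.6 0 0 0 0 0 0; 1.5 0 0 0 0 0 0; 1.5 0 0 0 0 0 0"
  newtons: 20

```text
clock: 7.85
ee_pos: [457.1, -24.2, 141.3]
ee_rot: [-0.215, -3.134, 0.0]
force: [0.6, 0.1, -0.5]
width: 0.176
grasp_force: 0.1
```

Call:
apply_moves:
  rows: "1.4 0 0 0 0 0 0; 1.2 0 0 0 0 0 0; 1 0 0 0 0 0 0; 0.5 0 0 0 0 0 0; 0 0 0 0 0 0 0; 0 0 0 0 0 0 0"
  newtons: 40

```text
clock: 8.45
ee_pos: [457.0, -24.5, 141.4]
ee_rot: [-0.215, -3.134, 0.001]
force: [-0.5, -2.8, 0.6]
width: 0.158
grasp_force: 39.6
```

Firm grip; raise the force and lift gently.

Call:
apply_moves:
  rows: "0 0 0 0 0 0 0; 0 0 0 0 0 0 0; 0 0 0 -0.1 0 0 0; 0 0 0 -0.15 0 0 0; 0 0 0 -0.2 0 0 0; 0 0 0 -0.25 0 0 0; 0 0 0 -0.25 0 0 0; 0 0 0 -0.25 0 0 0; 0 0 0 -0.25 0 0 0; 0 0 0 -0.2 0 0 0; 0 0 0 -0.1 0 0 0; 0 0 0 0 0 0 0"
  newtons: 80

```text
clock: 9.65
ee_pos: [457.2, -24.1, 159.0]
ee_rot: [0.215, 3.134, 0.0]
force: [0.4, -0.4, -3.6]
width: 0.153
grasp_force: 77.9
```

```bash
cat >> h.py <<'E'
def see(name):
    c=optics.capture("scene");s=robot.sense();print(s["ee_pos"],R.from_rotvec(s["ee_rot"]).as_matrix().round(3).tolist(),s["force"],s["grasp_force"],s["width"],s["qpos"].round(2))
    cv2.imwrite(f"pics/{name}.png",cv2.resize(c["image"][160:270,210:350],None,fx=5,fy=5,interpolation=cv2.INTER_CUBIC)[...,::-1])
E
python3 -c "from h import *;see('s3')"
```

```text
[457.0837829  -24.14197487 158.87053385] [[-0.991, 0.136, 0.0], [0.136, 0.991, -0.0], [-0.0, -0.0, -1.0]] [ 0.2108095  -0.09047257 -4.60610026] 77.87347912788391 0.15033957476938034 [-0.07  0.43  0.1   2.05 -0.07  0.67  1.51]
```

View pics/s3.png

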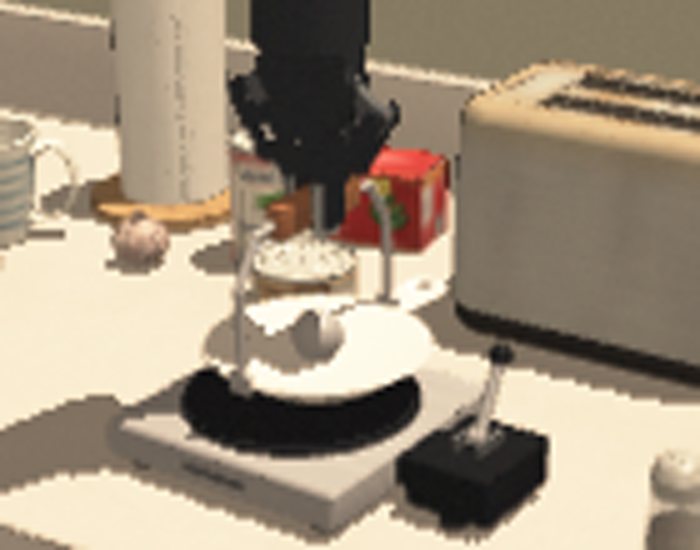

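The dish is about 17 mm up and level, with the ball at (318,335) still in its middle. Now I raise it a further 8 cm.

Call:
apply_moves:
  rows: "0 0 0 -0.2 0 0 0; 0 0.04 0.04 -0.5 0 0 0; 0 0.08 0.08 -0.8 0 0 0; 0 0.1 0.1 -1 0 0 0; 0 0.12 0.12 -1.1 0 0 0; 0 0.12 0.12 -1.1 0 0 0; 0 0.12 0.12 -1.1 0 0 0; 0 0.1 0.1 -1 0 0 0; 0 0.08 0.08 -0.8 0 0 0; 0 0.04 0.04 -0.4 0 0 0; 0 0 0 -0.2 0 0 0; 0 0 0 0 0 0 0"

```text
clock: 10.9
ee_pos: [450.2, -15.2, 240.8]
ee_rot: [-0.215, -3.134, 0.0]
force: [-0.1, -0.1, -4.6]
width: 0.151
grasp_force: 77.9
```

Call:
apply_moves:
  rows: "0 0 0 0 0 0 0.02; 0 0 0 0 0 0 0.04; 0 0 0 0 0 0 0.06; 0 0 0 0 0 0 0.07; 0 0 0 0 0 0 0.07; 0 0 0 0 0 0 0.07; 0 0 0 0 0 0 0.07; 0 0 0 0 0 0 0.07; 0 0 0 0 0 0 0.06; 0 0 0 0 0 0 0.04; 0 0 0 0 0 0 0.02; 0 0 0 0 0 0 0"

```text
clock: 12.1
ee_pos: [450.1, -15.1, 240.5]
ee_rot: [-1.116, -2.936, 0.001]
force: [-0.5, -0.9, -3.3]
width: 0.153
grasp_force: 77.9
```

```bash
python3 -c "from h import *;see('s4')"
```

```text
[450.13632079 -15.10524604 240.57362078] [[-0.748, 0.664, -0.001], [0.664, 0.748, -0.0], [0.0, -0.001, -1.0]] [-0.28760825 -0.16722452 -3.56007978] 77.94477939605713 0.15266555006042798 [-0.2   0.3   0.25  1.96 -0.09  0.89  0.94]
```

View pics/s4.png

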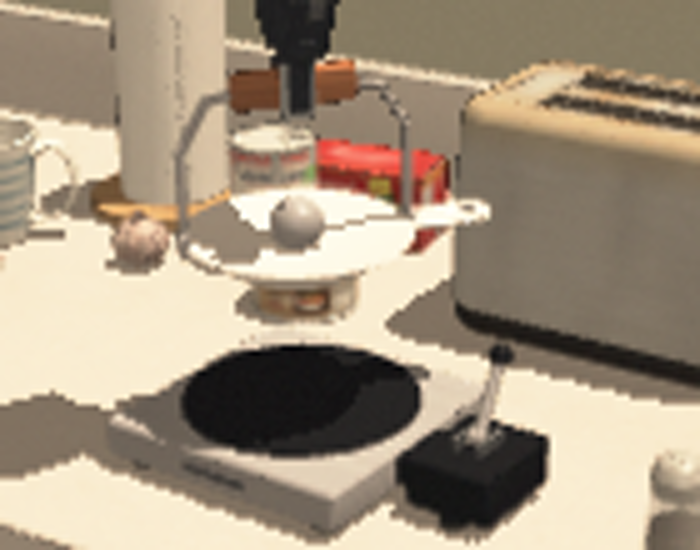

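The dish is level and turned halfway, the ball is centred at (298,220) and the lug is at (470,212). I'll finish the turn.

Call:
apply_moves:
  rows: "0 0 0 0 0 0 0.02; 0 0 0 0 0 0 0.05; 0 0 0 0 0 0 0.08; 0 0 0 0 0 0 0.11; 0 0 0 0 0 0 0.12; 0 0 0 0 0 0 0.12; 0 0 0 0 0 0 0.11; 0 0 0 0 0 0 0.1; 0 0 0 0 0 0 0.07; 0 0 0 0 0 0 0.04; 0 0 0 0 0 0 0.02; 0 0 0 0 0 0 0"

```text
clock: 13.35
ee_pos: [450.3, -15.1, 240.8]
ee_rot: [2.217, 2.226, -0.0]
force: [0.6, -0.2, -4.8]
width: 0.153
grasp_force: 77.9
```

Call:
apply_moves:
  rows: "0 0 0 0 0 0 0; 0 0 0 0 0 0 0; 0 0 0 0 0 0 0; 0 0 0 0 0 0 0; 0 0 0 0 0 0 0; 0 0 0 0 0 0 0; 0 0 0 0 0 0 0; 0 0 0 0 0 0 0; 0 0 0 0 0 0 0; 0 0 0 0 0 0 0"

```text
clock: 14.35
ee_pos: [450.3, -15.1, 240.8]
ee_rot: [-2.217, -2.226, 0.0]
force: [-0.0, 0.4, -3.5]
width: 0.152
grasp_force: 77.9
```

```bash
python3 - <<'E'
from h import *
see('s5')
c=optics.capture("top");P=cloud(c);X,Y,Z=P[...,0],P[...,1],P[...,2]
l=(X>400)&(X<500)&(Y<-105)&(Y>-170)&(Z>140)&(Z<185);print("lug",P[l].mean(0),P[l].min(0),P[l].max(0),l.sum(),cv2.minAreaRect(np.float32(P[l][:,:2])))
t=(X>380)&(X<520)&(Y>-200)&(Y<-105)&(Z>80)&(Z<115);print("tip",P[t].mean(0))
E
```

```text
[450.24728529 -15.10848368 240.81058094] [[-0.004, 1.0, -0.0], [1.0, 0.004, -0.0], [-0.0, -0.0, -1.0]] [-3.36605869e-01  1.12176011e-04 -3.84736341e+00] 77.94456839561462 0.1467166129804359 [-0.35  0.32  0.45  1.97 -0.17  0.9   0.19]
lug [ 451.43006542 -125.57800685  160.22426056] [ 436.73874325 -147.02826191  153.51539669] [ 465.69828266 -105.01160363  165.99388456] 158 ((451.3065185546875, -125.75601196289062), (42.12477493286133, 28.540990829467773), 88.55142211914062)
tip [ 462.53857072 -157.66306603   96.88404422]
```

View pics/s5.png

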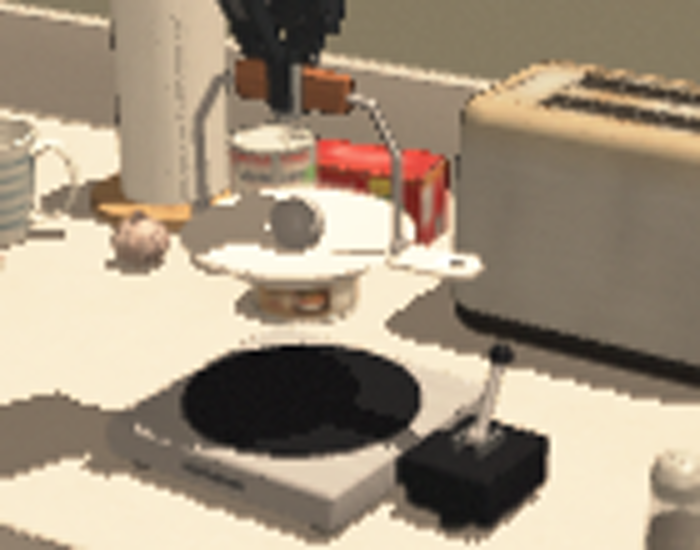

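The lug at (460,263) points along world -y: its measured midline is at x 451, against 450 for the dish. The ball is centred at (298,222), and the toggle tip at (462.5, -157.7) mm matches the off stop. I'm handing in.

```bash
python3 -c "from h import *;print(job.sign_off())"
```

```text
the job is handed in; nothing more can be done
None
```

The job is handed in, with no verdict returned: the toggle is off, and the dish is held still about 10 cm above the warmer, level, with the ball in its middle and the lug pointing along world -y.

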